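Slide the hold-down bolt home through its L-shaped slot

TASK

Lock the casting in the holding fixture: push the red knob of the hold-down bolt along the slot to its corner, then push it round into the short leg until it is fully home at the closed end, with its steel flange over the casting's lug. Only push it from beside with the fingers: do not take the knob between them or lift the bolt, and leave the casting and everything else on the bench where it is.

Things in the scene. Friction and masses are not known exactly. Their poses are not given: they have to be found in the camera images.
- fixture: Holding fixture fixed to the bench: dark steel base 204 x 258 x 8 mm, on it a green plate (x -98 to -5, y -100 to +60 mm, top 25 mm above the bench) with an L-shaped slot 23 mm wide, and a casting. Origin: centre of the base's underside; +x points from the slotted plate to the casting, roughly away from the robot; +y along the casting.
- slot_corner (a point): Where the knob's centre is when the bolt stands in the slot's corner, 42 mm above the bench; axes as the fixture's. The long leg runs from here 95 mm in +y to its closed start; the short leg runs 45 mm in +x to its closed end. Both legs stop hard here. The inside corner is rounded, 14 mm radius.
- slot_end (a point): Where the knob's centre is when the bolt is fully home against the closed end of the short leg, 42 mm above the bench; axes as the fixture's. The closed end is a hard stop.
- bolt_knob (a point): Centre of the bolt's red upright cylindrical knob: 24 mm diameter, 20 mm high, top 52 mm above the bench. Under it a round steel flange, 56 mm diameter, 7 mm thick, rests on the slotted plate (flange top 32 mm above the bench). It starts in the long leg, 50 to 90 mm from the corner.
- housing: Grey cast housing, 96 x 235 x 47 mm, loose between the stops on the fixture, its top 55 mm above the bench; it covers the fixture's x -3 to +93 mm. Origin: centre of its underside; y along its length. To stay in place.
- oil_can: Red oil can with a spout, 71 x 106 x 191 mm, bystander. Origin: centre of the underside.
- tea_mug: Grey steel mug, 71 x 103 x 82 mm, bystander. Origin: underside.
- hex_key: Black hexagon key lying on the bench, 33 x 113 x 7 mm, bystander. Origin: centre of the underside.
- marker: White felt marker with red cap, lying, 16 x 136 x 17 mm, bystander. Origin: underside.
- collar: Grey steel flange collar, 50 mm diameter, 22 mm high, bystander. Origin: centre of the underside.
- clamp_bolt: The whole loose hold-down bolt, 0.2 to 0.42 kg: knob, flange, and below it a 20 mm pin in the 23 mm slot; it slides with friction and stays where it is left. Origin on its axis at the foot of the pin, 32 mm below the knob's centre and 10 mm above the bench.

How it is judged (in metres and radians):
On the way, in this order (a step that is already met when the one before it is completed fails the run):
1. the bolt stands in the corner of the slot (knob within 6 mm of slot_corner) (horizontal distance between bolt_knob and slot_corner below 0.006 m), for 0.05 s.
2. the bolt is home at the end of the short leg (horizontal distance between bolt_knob and slot_end below 0.005 m), for 0.2 s.
At the end, for the whole second after the job is handed in: The knob's centre is within 5 mm of slot_end seen from above, its flange flat on the slotted plate (height within 3 mm, upright within 0.08 rad), at rest; the casting within 10 mm and the bystanders within 20 mm of where they started (horizontal distance between bolt_knob and slot_end below 0.005 m and height (world z) of bolt_knob between 0.039 and 0.045 m and angle between bolt_knob's own z axis and vertical below 0.08 rad and linear speed of clamp_bolt below 0.01 m/s and distance of housing from where it was at the start of the episode below 0.01 m and distance of each of oil_can, tea_mug, hex_key, marker, collar from where it was at the start of the episode below 0.02 m); the robot touches nothing.
It fails at once if the knob is taken between the fingers (the grasp point comes within 8 mm of its axis, at its height) (horizontal distance between the grasp point and bolt_knob below 0.008 m and height (world z) of the grasp point below 0.065 m).
It fails at once if the bolt is lifted (knob centre more than 6 mm above its seated height) or tipped over 0.3 rad (height (world z) of bolt_knob above 0.048 m or angle between bolt_knob's own z axis and vertical above 0.3 rad).
It fails at once if the casting is moved more than 10 mm (distance of housing from where it was at the start of the episode above 0.01 m).
It fails at once if another thing on the bench is moved more than 20 mm (distance of any of oil_can, tea_mug, hex_key, marker, collar from where it was at the start of the episode above 0.02 m).
It also fails if it takes over 54 s, if anything falls off the work surface, if the arm or the gripper's body presses on something with over 40 N, if the wrist force passes 120 N, or if a joint passes its speed limit or range.

ROBOT

A 6-joint arm with a two-finger parallel gripper is mounted at the origin on the work surface; the furniture and walls round the work are solid. World frame = base frame: x ahead of the robot, y to its left, z up, the work surface at z = 0. Lengths are in mm, angles in rad, forces in N, time in s.
With the tool pointing down it reaches from about 350 to 875 mm from the base axis. Payload 4.2 kg.
Tool frame: the origin (TCP) lies midway between the tips of the shut fingers; the grasp point (between the pads) lies 19 mm behind it (arm.tcp_to_grasp is the distance from the TCP to the grasp point, in mm); z points along the fingers, y is the line along which they close (so a half turn about z gives the same grasp; the last joint's range is limited). The gripper opens to 85 mm and grips with 20 to 120 N. Pads are 22 mm wide; open, the fingers measure 114 mm over their backs; the gripper's body (76 mm by 85 mm) begins 54 mm behind the grasp point. The pads swing forward as they close: fully open they stand 13 mm farther back than shut.
Start: joints at [1.469, 0.385, 0.008, 0, -1.194, -0.259], TCP at [220.606, 584.75, 231.312] pointing down, gripper open.
Joint ranges: [-3.14, 3.14], [-1.21, 2.06], [-1.07, 1.41], [-3.16, 2.05], [-2.99, -0.16], [-3.1, 3.1]. Speed limits (rad/s): [2.79, 2.79, 3.14, 3.14, 3.14, 3.14].

INTERFACE

Orientations are given as a unit quaternion [x, y, z, w].
In Python, from bench import arm gives the robot as it stands.
- The arm moves only by the tool arm_command, never from a script. Its argument "rows" is a list of rows, each a list of 2 entries, a list of its own where there are three numbers: the shift along the tool's x, y, z as a fraction of full scale, then the turn, a rotation vector about the tool's x, y, z as a fraction of full scale. In form: [[[x, y, z], [wx, wy, wz]], ...]. A call has 1 to 5 rows; each row is the pose to reach, as a shift and turn from the pose commanded when the call began, along the tool's axes at that moment, turning the shorter way round; what a row does not reach only later rows make up. Full scale, the value 1, is 0.25 m for a shift and 180 degrees for a turn. A row lasts 1/10 s, in which the tool goes at most 50 mm and 8.59 degrees, less where a joint would pass 70% of its speed; a pose out of reach is approached as far as the arm can. A call with a number of a shift or a turn outside -1 to 1 is refused whole. A call with a gripper value outside its range is refused whole. "grip" is the opening, from 0 (shut) to 1 (fully open), set as the call begins (left out, the last holds). The fingers move at their own pace and stop on an object; the grip force is fixed at half the most. Time passes only in rows, so rows that repeat a pose let the fingers close. It gives the time, the measured TCP pose, the force, the opening and the grip force at its end, in the units of the state.
- arm.read_state(): the state, without advancing time (a new reading comes with each control period).
- arm.get_image(name): name is "scene" or "top" or "wrist"; returns (picture, depth): 384x512x3 uint8, blue, green, red; 384x512 float32, mm along the optical axis (not along the pixel's ray), 0 where there is no reading.
- arm.camera_info(name): a dict with "fx", "fy", "cx", "cy" (pixels), "extrinsics" (4x4, takes a point from camera to world coordinates). Camera axes: x right, y down, z forward; pixel columns grow to the right and rows downward; lengths in mm; the calibration is good to about 2 mm. A picture is of the moment at which its call begins: read the wrist's pose just before it. camera_info takes no time and is no camera call; for the wrist camera it gives the pose at the moment of the call.
- arm.job_done(): hands the job in; it is judged then, once.
Trained networks look in the newest picture that a camera, given by its name, has taken for a name from the list of things; names that differ only in an ending like _2 or _b are one class to them, and where a whole thing is asked for, a point or a joint stands for the part that bears it (a point fixed in the world has none). Each returns a list of dicts, best first, with "score" (0 to 1); they miss things now and then, are a little off and sometimes report something else, mostly with a low value. They report only what shows in the picture. A call takes as long as a camera call.
- arm.spot_in(camera, query): "position" ([column, row] in pixels, amid what is visible of it).
The state is a dict: "clock": time; "joints": joint angles; "joint_vel": joint speeds; "joint_efforts": joint torques, N m; "position": TCP position; "ee_rot": TCP orientation; "contact_force": force on the tool from outside, world axes, zero at the start; "wrist_torque": the same for the moment, N m; "gripper_width": finger opening in mm; "grasp_force": force on a finger pad.
Only numpy, scipy, OpenCV 4.12 (cv2) and the standard library are available. Lean on these libraries where they do the work, as an engineer would, in place of code of your own. Each camera call takes 0.05 s, during which the arm holds its last target. There are 200 camera calls.

## Working session

There is one attempt and no reset: what is moved stays moved. The work goes in short steps, Python scripts to look and compute and a tool call to move; the robot and the scene stay as the last step left them, time stands still between calls to the robot, and variables do not carry over. Pictures are saved under pics/ and viewed, at most 10 in all, crops included, and the job is handed in when it is done.

Besides the shell and the picture viewer there is one more tool, called in YAML: its name, and indented under it one key for each argument. arm_command: Moves the arm, as the interface text tells. Shift numbers are shares of 0.25 m and turn numbers shares of 180 degrees, none past 1 either way. Its arguments: {"type":"object","properties":{"rows":{"type":"array","items":{"type":"array"}},"grip":{"type":"number"}},"required":["rows"]}

```bash
mkdir -p pics; cat > h.py <<'E'
import numpy as np, cv2
from bench import arm
def world(ci,u,v,z=None,d=None):
    T=np.array(ci["extrinsics"]); r=np.array([(u-ci["cx"])/ci["fx"],(v-ci["cy"])/ci["fy"],1.])
    if d is not None: return T[:3,:3]@(r*d)+T[:3,3]
    w=T[:3,:3]@r; return T[:3,3]+w*(z-T[2,3])/w[2]
E
python3 - <<'E'
from h import *
s=arm.read_state(); print(s["clock"],s["position"],s["ee_rot"],s["gripper_width"])
for c in["top","scene"]:
    im,d=arm.get_image(c); cv2.imwrite(f"pics/{c}0.png",im); np.save(f"{c}d.npy",d)
    ci=arm.camera_info(c); print(c,np.round(np.array(ci["extrinsics"]),3).tolist(),ci["fx"])
    for q in["bolt_knob","housing","fixture","slot_corner","oil_can","tea_mug","hex_key","marker","collar"]:
        for r in arm.spot_in(c,q)[:2]:
            u,v=r["position"]; dd=d[int(v),int(u)]
            print(q,round(r["score"],2),np.round([u,v]),np.round(world(ci,u,v,d=dd)))
E
```

```text
0.0 [220.42488572 584.21295336 230.22224225] [ 9.83753834e-01 -1.79519434e-01 -1.50634238e-04  1.06963804e-03] 85.51246979487198
top [[0.017, -0.997, 0.076, 462.1], [-1.0, -0.017, -0.005, 19.786], [0.006, -0.076, -0.997, 1024.252], [0.0, 0.0, 0.0, 1.0]] 352.08460552794895
bolt_knob 0.52 [296. 201.] [515. -95.  53.]
housing 0.98 [318. 165.] [ 616. -153.   56.]
slot_corner 0.96 [295. 190.] [546. -96.  22.]
slot_corner 0.21 [295. 199.] [520. -92.  53.]
oil_can 0.83 [189. 148.] [647. 194. 109.]
tea_mug 0.65 [234. 120.] [741.  81.  49.]
marker 0.62 [122. 262.] [336. 394.  12.]
collar 0.8 [381. 235.] [ 424. -341.   21.]
scene [[-0.892, -0.387, 0.234, 233.171], [-0.452, 0.756, -0.474, 626.874], [0.007, -0.529, -0.849, 1178.989], [0.0, 0.0, 0.0, 1.0]] 401.0628376124215
bolt_knob 0.71 [274. 176.] [506. -91.  48.]
housing 0.6 [250. 164.] [601. -97.  50.]
fixture 0.78 [264. 178.] [540. -84.  22.]
slot_corner 0.98 [267. 178.] [526. -85.  33.]
oil_can 0.88 [188. 224.] [651. 215.  97.]
tea_mug 0.95 [191. 185.] [736.  68.  50.]
hex_key 0.56 [188. 223.] [651. 213. 101.]
marker 0.63 [256. 322.] [346. 361.  11.]
collar 0.65 [326. 141.] [ 233.  627. 1179.]
```

```bash
python3 - <<'E'
import cv2
im=cv2.imread("pics/top0.png"); cv2.imwrite("pics/t1.png",cv2.resize(im[120:240,250:400],None,fx=5,fy=5,interpolation=cv2.INTER_CUBIC))
im=cv2.imread("pics/scene0.png"); cv2.imwrite("pics/s1.png",im)
E
```

```text
(no output)
```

View pics/t1.png

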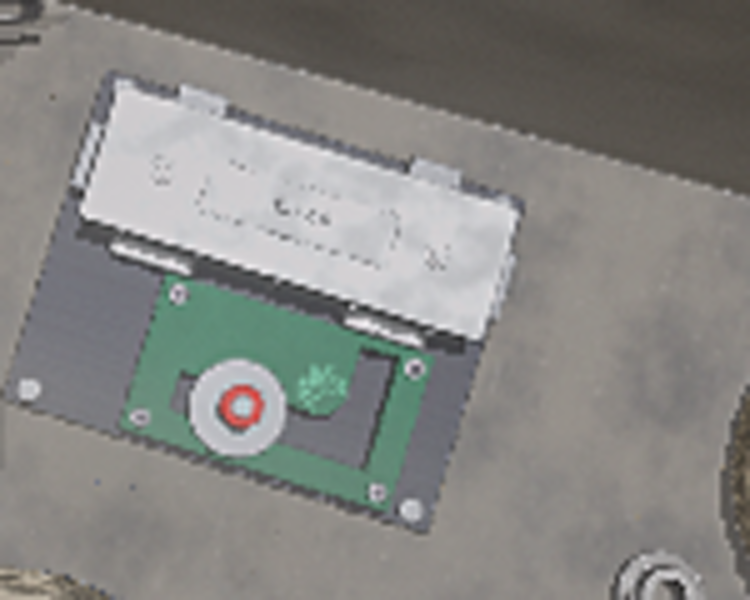

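View pics/s1.png

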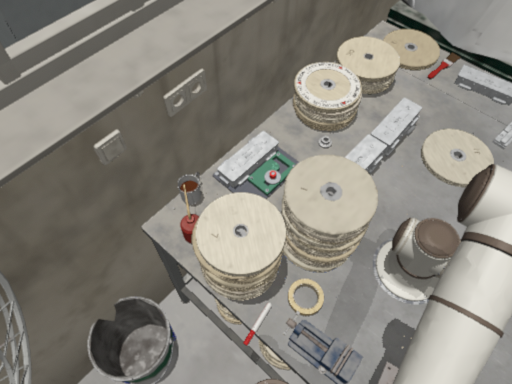

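```bash
cat >> h.py <<'E'
def pts(ci,d):
    v,u=np.indices(d.shape); T=np.array(ci["extrinsics"])
    P=np.stack([(u-ci["cx"])/ci["fx"]*d,(v-ci["cy"])/ci["fy"]*d,d],-1)@T[:3,:3].T+T[:3,3]; P[d<=0]=np.nan; return P
def rigid(F,W):  # F fixture xy -> W world xy
    F=np.array(F,float);W=np.array(W)[:,:2];a=F-F.mean(0);b=W-W.mean(0)
    th=np.arctan2((a[:,0]*b[:,1]-a[:,1]*b[:,0]).sum(),(a*b).sum());c,s=np.cos(th),np.sin(th);R=np.array([[c,-s],[s,c]])
    t=W.mean(0)-R@F.mean(0); return th,R,t,np.linalg.norm(F@R.T+t-W,axis=1)
E
python3 - <<'E'
from h import *
ci=arm.camera_info("top"); d=np.load("topd.npy"); P=pts(ci,d)
px=lambda x,y:(250+x/5-.4,120+y/5-.4)
w=lambda x,y,z:world(ci,*px(x,y),z=z)
F=[(-102,129),(-102,-129),(102,-129),(102,129),(-5,-100),(-98,-100),(-98,60),(-5,60)]
W=[w(5,400,8),w(430,532,8),w(525,205,8),w(110,72,8),w(435,352,25),w(385,508,25),w(122,428,25),w(168,272,25)]
th,R,t,e=rigid(F,W); print(th,t,np.round(e,1))
for n,x,y,z in[("knob",241,407,52),("flange",238,407,32),("slotBR",368,468,25),("slotTR",395,352,25),("slotTL",362,350,25),("slotleft",172,405,25)]:
    q=w(x,y,z); print(n,np.round(q),np.round(R.T@(q[:2]-t),1))
# height map, 40mm grid
xs=np.arange(280,900,40); ys=np.arange(440,-480,-40)
print("y:",ys)
for x in xs[::-1]:
    print(x,[int(np.nan_to_num(np.nanmax(P[...,2][(abs(P[...,0]-x)<20)&(abs(P[...,1]-y)<20)],initial=0))) for y in ys])
E
```

```text
-0.2879261045937767 [ 580.00041691 -119.31689138] [1.7 1.1 4.  2.9 2.4 3.5 1.3 0.3]
knob [514. -99.  52.] [-68.5   0.4]
flange [ 516. -100.   32.] [-67.3  -0. ]
slotBR [ 482. -175.   25.] [-77.6 -81.2]
slotTR [ 549. -190.   25.] [ -9.7 -77. ]
slotTL [ 550. -172.   25.] [-14.3 -58.7]
slotleft [516. -64.  25.] [-76.8  35.4]
y: [ 440  400  360  320  280  240  200  160  120   80   40    0  -40  -80
 -120 -160 -200 -240 -280 -320 -360 -400 -440]
880 [0, 0, 303, 304, 303, 324, 280, 0, 0, 0, 0, 0, 0, 0, 0, 0, 0, 0, 0, 0, 0, 0, 0]
840 [0, 0, 0, 0, 0, 333, 333, 323, 305, 305, 304, 0, 0, 0, 0, 0, 0, 0, 0, 0, 0, 0, 0]
800 [0, 0, 0, 0, 1, 6, 4, 4, 3, 0, 304, 325, 325, 319, 278, 0, 0, 0, 0, 0, 0, 0, 0]
760 [0, 0, 0, 0, 576, 586, 586, 586, 586, 587, 586, 587, 586, 587, 587, 587, 587, 586, 587, 590, 0, 0, 0]
720 [0, 0, 0, 0, 4, 586, 586, 587, 587, 587, 587, 587, 587, 587, 587, 587, 587, 587, 587, 586, 303, 304, 0]
680 [0, 0, 0, 0, 5, 90, 153, 192, 4, 586, 587, 586, 587, 587, 587, 587, 587, 587, 587, 586, 1, 304, 305]
640 [0, 0, 0, 5, 3, 90, 145, 92, 4, 4, 4, 59, 58, 586, 586, 587, 587, 586, 587, 58
[... 213 characters left out ...]
, 0, 0, 222, 223, 224, 222, 223, 222, 219, 15, 15, 28, 54, 54, 29, 28, 11, 5, 4, 5, 126, 126]
480 [0, 0, 0, 222, 223, 223, 224, 222, 223, 222, 5, 4, 26, 33, 35, 29, 28, 10, 4, 4, 44, 127, 126]
440 [0, 0, 0, 223, 222, 223, 223, 223, 223, 222, 270, 271, 5, 3, 4, 7, 26, 5, 4, 24, 25, 126, 125]
400 [0, 0, 0, 222, 223, 224, 224, 224, 271, 271, 272, 271, 271, 271, 3, 4, 4, 6, 9, 23, 24, 126, 126]
360 [18, 20, 18, 17, 222, 222, 222, 223, 271, 272, 274, 273, 271, 271, 5, 94, 64, 10, 7, 4, 4, 3, 123]
320 [0, 16, 17, 17, 3, 25, 23, 270, 273, 272, 272, 273, 272, 271, 269, 97, 96, 95, 95, 61, 11, 5, 5]
280 [0, 2, 40, 62, 27, 27, 27, 271, 271, 271, 272, 273, 272, 272, 268, 97, 95, 96, 96, 96, 95, 92, 93]
```

View pics/top0.png

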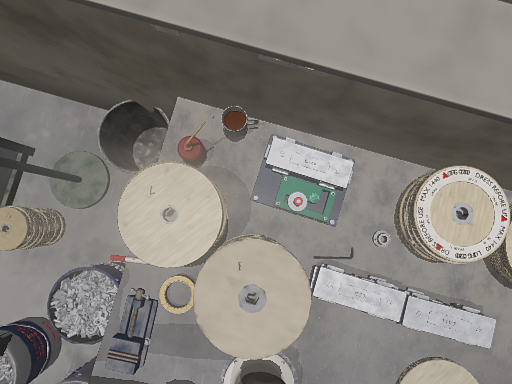

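The top view shows the fixture at about (300,190), with the knob at (298,201). Two tall disc stacks stand at (172,214), 223 mm high, and (252,297), 271 mm high, and there is a wall behind the fixture. I'll raise the arm above the stacks before crossing them.

arm_command:
  rows:
    - [[0,0,-0.2],[0,0,0]]
    - [[0,0,-0.4],[0,0,0]]
    - [[0,0,-0.6],[0,0,0]]
    - [[0,0,-0.64],[0,0,0]]
    - [[0,0,-0.64],[0,0,0]]
  grip: 0

```text
clock: 1.5
position: [220.7, 585.3, 394.1]
ee_rot: [0.984, -0.179, -0.0, -0.003]
contact_force: [0.7, 0.4, -0.3]
gripper_width: 11.9
grasp_force: 0.0
```

arm_command:
  rows:
    - [[0.13,0.14,0],[0,0,0]]
    - [[0.27,0.28,0],[0,0,0]]
    - [[0.4,0.42,0],[0,0,0]]
    - [[0.54,0.56,0],[0,0,0]]
    - [[0.68,0.7,0],[0,0,0]]

```text
clock: 2.0
position: [317.7, 358.5, 388.9]
ee_rot: [0.984, -0.179, -0.001, 0.002]
contact_force: [0.8, 0.1, 0.6]
gripper_width: -0.2
grasp_force: 0.0
```

arm_command:
  rows:
    - [[0.13,0.14,0],[0,0,0]]
    - [[0.27,0.28,0],[0,0,0]]
    - [[0.4,0.42,0],[0,0,0]]
    - [[0.54,0.56,0],[0,0,0]]
    - [[0.68,0.7,0],[0,0,0]]

```text
clock: 2.5
position: [414.6, 135.1, 389.3]
ee_rot: [0.984, -0.179, -0.001, 0.001]
contact_force: [1.5, 0.5, 0.8]
gripper_width: -0.1
grasp_force: 0.0
```

arm_command:
  rows:
    - [[0.13,0.14,0],[0,0,0]]
    - [[0.27,0.28,0],[0,0,0]]
    - [[0.4,0.42,0],[0,0,0]]
    - [[0.54,0.56,0],[0,0,0]]
    - [[0.54,0.56,0],[0,0,0]]

```text
clock: 3.0
position: [492.5, -45.8, 387.8]
ee_rot: [0.983, -0.183, -0.003, 0.001]
contact_force: [-1.0, 0.1, -1.4]
gripper_width: -0.1
grasp_force: 0.0
```

```bash
python3 - <<'E'
from h import *
s=arm.read_state(); print(s["clock"],s["position"],s["ee_rot"],s["joints"],s["gripper_width"],s["contact_force"])
ci=arm.camera_info("wrist"); im,d=arm.get_image("wrist"); cv2.imwrite("pics/w1.png",im); np.save("w1d.npy",d); np.save("w1T.npy",ci["extrinsics"])
print(np.round(np.array(ci["extrinsics"]),3).tolist(),ci["fx"],ci["cx"],ci["cy"])
for q in["bolt_knob","slot_corner","slot_end"]:
    for r in arm.spot_in("wrist",q)[:1]: print(q,r,np.round(world(ci,*r["position"],z=52),1))
E
```

```text
3.0 [492.45772171 -45.83194202 387.79911103] [ 0.98305565 -0.18327844 -0.00296981  0.00133299] [ 2.36207085e-01  8.84375473e-02 -1.30105886e-03  8.93019516e-06
 -1.48756822e+00  9.65945801e-01] -0.14775984697973749 [-0.95093707  0.14268011 -1.3518462 ]
[[-0.362, -0.896, -0.259, 557.148], [-0.932, 0.349, 0.096, -71.349], [0.004, 0.276, -0.961, 529.511], [0.0, 0.0, 0.0, 1.0]] 343.9672325945313 255.6398671165076 197.1488152861569
bolt_knob {'position': [283.6, 118.8], 'score': 0.78} [518.  -98.9  52. ]
slot_corner {'position': [274.4, 102.9], 'score': 0.59} [542.  -94.5  52. ]
slot_end {'position': [274.4, 96.4], 'score': 0.57} [549.8 -97.4  52. ]
```

View pics/w1.png

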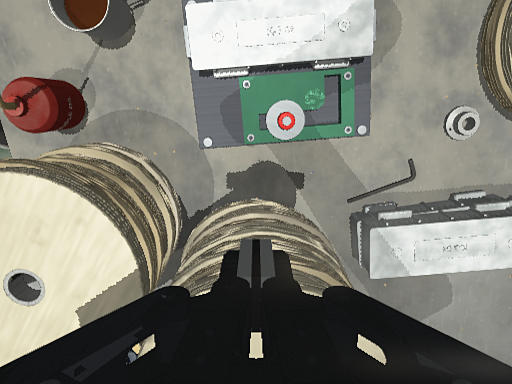

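The wrist view shows the knob at (286,121), the slot's short leg at (333,95), and the fixture clear of the stacks. I'll move closer to measure it accurately.

arm_command:
  rows:
    - [[0.14,0.06,0],[0,0,-0.02]]
    - [[0.26,0.11,0],[0,0,-0.023]]
    - [[0.26,0.11,0.18],[0,0,-0.023]]
    - [[0.26,0.11,0.36],[0,0,-0.023]]
    - [[0.26,0.11,0.5],[0,0,-0.023]]

```text
clock: 3.7
position: [541.9, -88.2, 263.5]
ee_rot: [0.99, -0.143, -0.001, -0.0]
contact_force: [1.0, -0.4, 0.9]
gripper_width: 0.1
grasp_force: 0.0
```

arm_command:
  rows:
    - [[0,0,0],[0,0,0]]
    - [[0,0,0],[0,0,0]]

```text
clock: 3.9
position: [543.6, -89.0, 267.4]
ee_rot: [0.99, -0.142, 0.0, 0.0]
contact_force: [1.0, 0.6, 1.9]
gripper_width: 0.3
grasp_force: 0.0
```

```bash
python3 - <<'E'
from h import *
s=arm.read_state(); print(s["clock"],s["position"],s["ee_rot"],np.round(s["joints"],3),s["contact_force"])
ci=arm.camera_info("wrist"); im,d=arm.get_image("wrist"); cv2.imwrite("pics/w2.png",im); np.save("w2d.npy",d); np.save("w2T.npy",ci["extrinsics"])
cv2.imwrite("pics/w2c.png",cv2.resize(im[0:240,100:420],None,fx=2.5,fy=2.5,interpolation=cv2.INTER_CUBIC))
for q in["bolt_knob","slot_corner","slot_end"]:
    for r in arm.spot_in("wrist",q)[:1]: print(q,r,np.round(world(ci,*r["position"],z=52),1))
E
```

```text
3.9 [543.57214302 -89.00565607 267.36544386] [ 9.89808151e-01 -1.42405912e-01  4.20542273e-04  4.52210785e-04] [ 1.330e-01  2.340e-01 -1.180e-01  1.000e-03 -1.219e+00  1.152e+00] [0.95988463 0.64479    1.90991029]
bolt_knob {'position': [271.5, 187.5], 'score': 0.97} [ 518.4 -100.6   52. ]
slot_corner {'position': [269.8, 156.1], 'score': 0.69} [ 551.4 -108.1   52. ]
slot_end {'position': [270.0, 150.7], 'score': 0.87} [ 556.8 -109.8   52. ]
```

View pics/w2c.png

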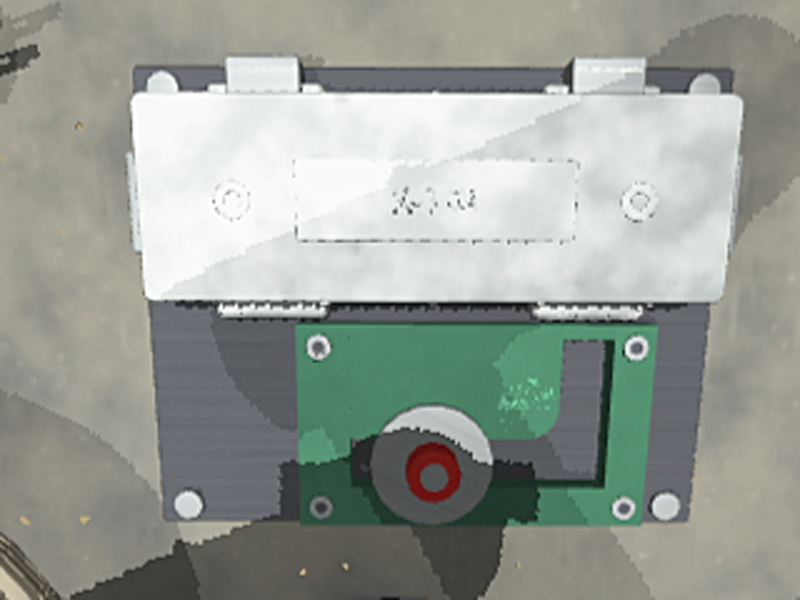

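```bash
python3 - <<'E'
from h import *
ci=arm.camera_info("wrist"); ci["extrinsics"]=np.load("w2T.npy")
w=lambda x,y,z:world(ci,100+(x+.5)/2.5-.5,(y+.5)/2.5-.5,z=z)
F=[(-5,-100),(-98,-100),(-98,60),(-5,60),(-102,129),(-102,-129),(102,129),(102,-129)]
W=[w(657,324,25),w(641,525,25),w(301,525,25),w(296,322,25),w(163,521,8),w(689,522,8),w(133,66,8),w(733,67,8)]
th,R,t,e=rigid(F,W); print("yaw",th,t,np.round(e,1))
th4,R4,t4,e4=rigid(F[:4],W[:4]); print("plate only",th4,t4,np.round(e4,1))
for n,x,y,z in[("knob",433,473,52),("flangeL",370,465,32),("flangeR",494,465,32),("flangeT",433,404,32),("flangeB",433,524,32),("slotBR",606,489,25),("slotTR",614,339,25),("slotTL",563,339,25),("slotleft",352,460,25),("innertop",540,439,25)]:
    q=w(x,y,z); print(n,np.round(q,1),np.round(R4.T@(q[:2]-t4),1))
E
```

```text
yaw -0.2897796126172811 [ 579.83064726 -120.0347633 ] [0.6 0.2 0.4 0.8 0.4 0.6 1.5 1.3]
plate only -0.28995313219104485 [ 579.96090887 -120.14905897] [0.7 0.2 0.4 0.6]
knob [ 516.5 -101.6   52. ] [-66.1  -0.4]
flangeL [523.  -74.9  32. ] [-67.5  27.1]
flangeR [ 507.1 -128.6   32. ] [-67.4 -28.9]
flangeT [ 541.7 -109.7   32. ] [-39.7  -0.9]
flangeB [488.  -94.6  32. ] [-95.4  -1.8]
slotBR [ 479.3 -175.9   25. ] [-80.5 -82.2]
slotTR [ 545.6 -194.3   25. ] [-11.7 -80.9]
slotTL [ 552.  -172.7   25. ] [-11.7 -58.3]
slotleft [526. -67.  25.] [-66.9  35.5]
innertop [ 511.  -152.2   25. ] [-56.9 -50.4]
```

arm_command:
  rows:
    - [[-0.09,-0.09,0.05],[0,0,0]]
    - [[-0.09,-0.09,0.22],[0,0,0]]
    - [[-0.09,-0.09,0.4],[0,0,0]]
    - [[-0.09,-0.09,0.58],[0,0,0]]
    - [[-0.09,-0.09,0.74],[0,0,0]]

```text
clock: 4.6
position: [528.9, -61.8, 81.2]
ee_rot: [0.99, -0.144, 0.002, -0.0]
contact_force: [-0.1, -0.4, -0.1]
gripper_width: -0.3
grasp_force: 0.0
```

arm_command:
  rows:
    - [[0,0,0.03],[0,0,0]]
    - [[0,0,0.06],[0,0,0]]
    - [[0,0,0.06],[0,0,0]]
    - [[0,0,0.06],[0,0,0]]

```text
clock: 5.0
position: [529.7, -61.9, 68.4]
ee_rot: [0.99, -0.144, 0.002, -0.001]
contact_force: [0.4, -0.0, 0.2]
gripper_width: 0.3
grasp_force: 0.0
```

```bash
cat >> h.py <<'E'
FT=np.array([580,-120.1]);c_,s_=np.cos(-.29),np.sin(-.29);FR=np.array([[c_,-s_],[s_,c_]])
def fix(p): return FR.T@(np.array(p)[:2]-FT)
def rep():
    P=[];f=[]
    s=arm.read_state(); q=s["ee_rot"]
    print("t",s["clock"],"fix",np.round(fix(s["position"]),1),"z",round(s["position"][2],1),"yaw",round(2*np.arctan2(q[1],q[0]),3),"f fix",np.round(FR.T@np.array(s["contact_force"])[:2],1),s["contact_force"][2].round(1))
E
python3 -c "
from h import *
rep()"
```

```text
t 5.0 fix [-64.8  41.4] z 68.4 yaw -0.288 f fix [0.3 0.1] 0.2
```

arm_command:
  rows:
    - [[-0.006,0,0.06],[0,0,0]]
    - [[-0.006,0,0.12],[0,0,0]]
    - [[-0.006,0,0.124],[0,0,0]]
    - [[-0.006,0,0.124],[0,0,0]]

```text
clock: 5.4
position: [527.5, -61.6, 36.5]
ee_rot: [0.99, -0.144, 0.001, -0.0]
contact_force: [-0.8, 1.2, 0.1]
gripper_width: -0.1
grasp_force: 0.0
```

```bash
python3 -c "
from h import *
rep()
im,d=arm.get_image('wrist'); cv2.imwrite('pics/w3.png',im)"
```

```text
t 5.4 fix [-67.1  41. ] z 36.5 yaw -0.288 f fix [-1.1  0.9] 0.1
```

View pics/w3.png

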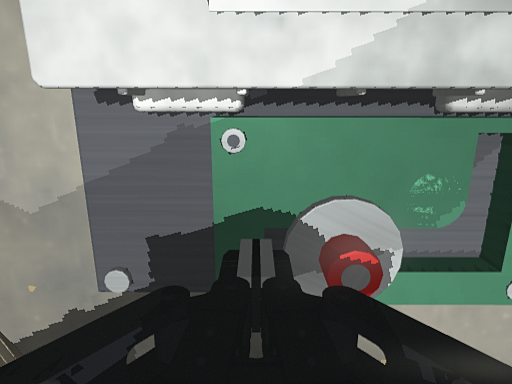

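The fingers are shut and stand beside the knob, which is at (352,270), low over the flange. Now I'll push toward −y of the fixture (tool +y).

arm_command:
  rows:
    - [[0,0.03,0],[0,0,0]]
    - [[0,0.06,0],[0,0,0]]
    - [[0,0.09,0],[0,0,0]]
    - [[0,0.12,0],[0,0,0]]
    - [[0,0.15,0],[0,0,0]]

```text
clock: 5.95
position: [516.8, -97.9, 36.0]
ee_rot: [0.99, -0.144, 0.001, -0.0]
contact_force: [1.4, 4.6, 3.5]
gripper_width: -0.2
grasp_force: 2.3
```

```bash
python3 -c "
from h import *
rep()
ci=arm.camera_info('wrist');arm.get_image('wrist')
for r in arm.spot_in('wrist','bolt_knob')[:1]: print(r, fix(world(ci,*r['position'],z=50)))"
```

```text
t 5.95 fix [-66.8   3.2] z 36.0 yaw -0.288 f fix [0.  4.8] 3.5
{'position': [315.7, 238.3], 'score': 0.82} [-51.32218258 -21.88841586]
```

arm_command:
  rows:
    - [[0,0.03,0],[0,0,0]]
    - [[0,0.06,0],[0,0,0]]
    - [[0,0.09,0],[0,0,0]]
    - [[0,0.12,0],[0,0,0]]
    - [[0,0.15,0],[0,0,0]]

```text
clock: 6.55
position: [505.0, -134.2, 35.3]
ee_rot: [0.99, -0.144, -0.0, -0.0]
contact_force: [1.3, 2.8, 2.9]
gripper_width: 0.0
grasp_force: 1.8
```

arm_command:
  rows:
    - [[0,0.01,0],[0,0,0]]
    - [[0,0.02,0],[0,0,0]]
    - [[0,0.03,0],[0,0,0]]
    - [[0,0.03,0],[0,0,0]]

```text
clock: 6.95
position: [502.9, -141.1, 35.2]
ee_rot: [0.99, -0.144, -0.0, 0.0]
contact_force: [0.3, 0.5, 1.4]
gripper_width: -0.3
grasp_force: 0.6
```

```bash
python3 -c "
from h import *
rep()"
```

```text
t 6.95 fix [-67.9 -42.2] z 35.2 yaw -0.289 f fix [0.2 0.5] 1.4
```

arm_command:
  rows:
    - [[0,0.008,-0.006],[0,0,0]]
    - [[0,0.016,-0.006],[0,0,0]]
    - [[0,0.024,-0.006],[0,0,0]]
    - [[0,0.024,-0.006],[0,0,0]]

```text
clock: 7.35
position: [502.0, -145.3, 37.3]
ee_rot: [0.99, -0.144, 0.001, -0.001]
contact_force: [1.1, 9.0, 4.6]
gripper_width: -0.1
grasp_force: 4.7
```

```bash
python3 -c "
from h import *
rep()
im,d=arm.get_image('wrist'); cv2.imwrite('pics/w4.png',im)"
```

```text
t 7.35 fix [-67.6 -46.4] z 37.3 yaw -0.289 f fix [-1.6  9. ] 4.6
```

View pics/w4.png

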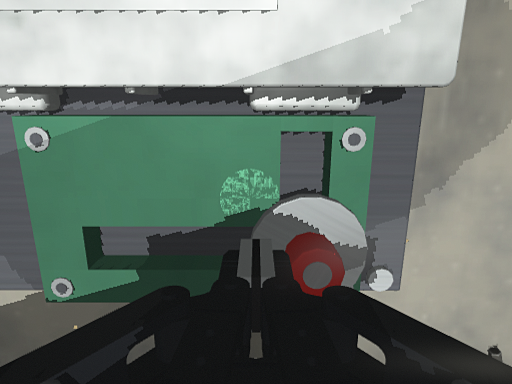

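The bolt is close to the corner: the knob is at (317,265) and the short leg runs up from (305,165). I'll push a little more to confirm it's against the hard stop.

arm_command:
  rows:
    - [[0,0.008,0],[0,0,0]]
    - [[0,0.016,0],[0,0,0]]
    - [[0,0.016,0],[0,0,0]]

```text
clock: 7.7
position: [503.1, -147.5, 38.7]
ee_rot: [0.99, -0.143, 0.003, -0.002]
contact_force: [0.4, 18.5, 10.7]
gripper_width: -0.2
grasp_force: 9.5
```

```bash
python3 -c "
from h import *
rep()"
```

```text
t 7.7 fix [-65.9 -48.2] z 38.7 yaw -0.288 f fix [-5.  17.8] 10.7
```

arm_command:
  rows:
    - [[0,-0.05,0],[0,0,0]]
    - [[0,-0.1,0],[0,0,0]]
    - [[-0.04,-0.1,0],[0,0,0]]
    - [[-0.1,-0.1,0],[0,0,0]]
    - [[-0.16,-0.1,0],[0,0,0]]

```text
clock: 8.2
position: [466.9, -115.1, 36.1]
ee_rot: [0.99, -0.144, -0.001, 0.0]
contact_force: [-0.5, 0.5, 0.0]
gripper_width: 0.2
grasp_force: 0.0
```

arm_command:
  rows:
    - [[0,0.06,0],[0,0,0]]
    - [[0,0.12,0],[0,0,0]]
    - [[0,0.18,0],[0,0,0]]
    - [[0,0.18,0],[0,0,0]]

```text
clock: 8.6
position: [454.0, -159.3, 36.3]
ee_rot: [0.989, -0.145, -0.001, 0.0]
contact_force: [0.6, -0.2, -0.6]
gripper_width: -0.5
grasp_force: 0.0
```

```bash
python3 -c "
from h import *
rep()
im,d=arm.get_image('wrist'); cv2.imwrite('pics/w5.png',im)
im,d=arm.get_image('top'); cv2.imwrite('pics/t5.png',cv2.resize(im[120:240,250:400],None,fx=5,fy=5,interpolation=cv2.INTER_CUBIC))"
```

```text
t 8.6 fix [-109.6  -73.6] z 36.3 yaw -0.291 f fix [ 0.6 -0. ] -0.6
```

View pics/w5.png

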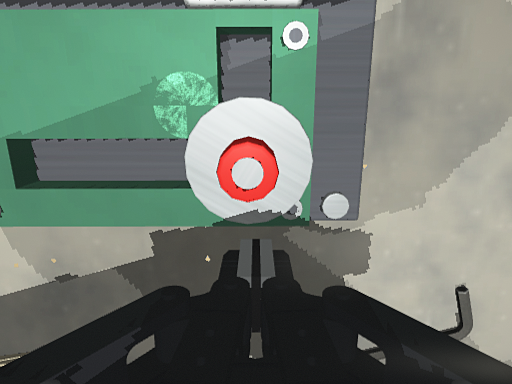

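The bolt stands in the corner: the knob is at (248,172), in line with the short leg at (244,65). I'll shift about 3 mm sideways and push along tool +x.

arm_command:
  rows:
    - [[0.03,-0.012,-0.004],[0,0,0]]
    - [[0.06,-0.012,-0.004],[0,0,0]]
    - [[0.09,-0.012,-0.004],[0,0,0]]
    - [[0.11,-0.012,-0.004],[0,0,0]]
    - [[0.13,-0.012,-0.004],[0,0,0]]

```text
clock: 9.2
position: [486.2, -163.6, 37.1]
ee_rot: [0.99, -0.144, -0.003, -0.0]
contact_force: [-3.9, 5.0, 1.7]
gripper_width: -0.1
grasp_force: 2.3
```

arm_command:
  rows:
    - [[0.02,0,0],[0,0,0]]
    - [[0.04,0,0],[0,0,0]]
    - [[0.06,0,0],[0,0,0]]
    - [[0.08,0,0],[0,0,0]]
    - [[0.08,0,0],[0,0,0]]

```text
clock: 9.7
position: [508.7, -170.6, 37.9]
ee_rot: [0.99, -0.144, 0.001, 0.0]
contact_force: [-1.1, 0.3, 0.1]
gripper_width: 0.1
grasp_force: 0.1
```

```bash
python3 -c "
from h import *
rep()"
```

```text
t 9.7 fix [-53.9 -68.7] z 37.9 yaw -0.288 f fix [-1.1  0. ] 0.1
```

arm_command:
  rows:
    - [[0.01,0,0],[0,0,0]]
    - [[0.02,0,0],[0,0,0]]
    - [[0.03,0,0],[0,0,0]]
    - [[0.036,0,0],[0,0,0]]
    - [[0.036,0,0],[0,0,0]]

```text
clock: 10.2
position: [515.6, -172.5, 37.8]
ee_rot: [0.99, -0.144, -0.0, -0.0]
contact_force: [-2.6, 2.9, 0.3]
gripper_width: 0.1
grasp_force: 1.8
```

```bash
python3 -c "
from h import *
rep()
im,d=arm.get_image('wrist'); cv2.imwrite('pics/w6.png',im)"
```

```text
t 10.2 fix [-46.8 -68.6] z 37.8 yaw -0.289 f fix [-3.4  2. ] 0.3
```

View pics/w6.png

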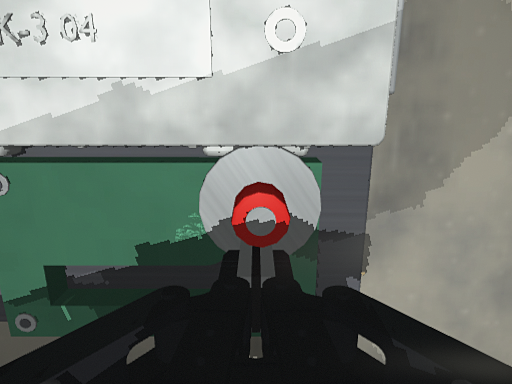

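The flange is nearly over the lug and the knob is at (261,215). I'll keep pushing slowly to the hard stop.

arm_command:
  rows:
    - [[0.008,0,0],[0,0,0]]
    - [[0.016,0,0],[0,0,0]]
    - [[0.016,0,0],[0,0,0]]
    - [[0.016,0,0],[0,0,0]]

```text
clock: 10.65
position: [517.9, -173.5, 37.7]
ee_rot: [0.99, -0.144, -0.002, -0.0]
contact_force: [-6.4, 4.6, 3.9]
gripper_width: 0.0
grasp_force: 3.4
```

```bash
python3 -c "
from h import *
rep()"
```

```text
t 10.65 fix [-44.2 -68.9] z 37.7 yaw -0.289 f fix [-7.4  2.5] 3.9
```

arm_command:
  rows:
    - [[0.008,0,0],[0,0,0]]
    - [[0.016,0,0],[0,0,0]]
    - [[0.016,0,0],[0,0,0]]
    - [[0.016,0,0],[0,0,0]]

```text
clock: 11.05
position: [518.0, -174.0, 37.4]
ee_rot: [0.989, -0.144, -0.006, -0.0]
contact_force: [-11.7, 8.6, 9.9]
gripper_width: 0.1
grasp_force: 7.1
```

```bash
python3 -c "
from h import *
rep()"
```

```text
t 11.05 fix [-44.  -69.4] z 37.4 yaw -0.29 f fix [-13.6   4.9] 9.9
```

It stopped moving while the force rose, so it's against the stop. I'll back off and check.

arm_command:
  rows:
    - [[-0.06,0,0],[0,0,0]]
    - [[-0.16,0,0],[0,0,0]]
    - [[-0.26,0,0],[0,0,0]]
    - [[-0.26,0,-0.15],[0,0,0]]
    - [[-0.26,0,-0.3],[0,0,0]]

```text
clock: 11.55
position: [461.3, -157.0, 113.6]
ee_rot: [0.99, -0.143, 0.0, 0.001]
contact_force: [1.5, -0.5, 0.2]
gripper_width: 0.2
grasp_force: 0.0
```

arm_command:
  rows:
    - [[0,0,-0.1],[0,0,0]]
    - [[0,0,-0.1],[0,0,0]]
    - [[0,0,-0.1],[0,0,0]]

```text
clock: 11.85
position: [462.4, -156.8, 138.7]
ee_rot: [0.99, -0.144, 0.002, -0.0]
contact_force: [-0.4, -0.6, -0.5]
gripper_width: 0.1
grasp_force: 0.0
```

```bash
python3 -c "
from h import *
rep()
ci=arm.camera_info('wrist');im,d=arm.get_image('wrist'); cv2.imwrite('pics/w7.png',im)
for r in arm.spot_in('wrist','bolt_knob')[:1]: print(r, fix(world(ci,*r['position'],z=50)))
P=pts(ci,d); r=(P[...,2]>30); 
hsv=cv2.cvtColor(im,cv2.COLOR_BGR2HSV); m=((hsv[...,0]<8)|(hsv[...,0]>172))&(hsv[...,1]>150)&(P[...,2]>46)&(P[...,2]<58)
q=P[m]; f=(q[:,:2]-FT)@FR; print(len(f),f.min(0),f.max(0),(f.min(0)+f.max(0))/2,q[:,2].max())
"
```

```text
t 11.85 fix [-102.2  -68.8] z 138.7 yaw -0.289 f fix [-0.2 -0.7] -0.5
{'position': [258.9, 83.5], 'score': 0.62} [-22.76293205 -71.91872726]
742 [-33.52893607 -82.79781269] [-10.38213351 -60.51409361] [-21.95553479 -71.65595315] 53.61043839740532
```

View pics/w7.png

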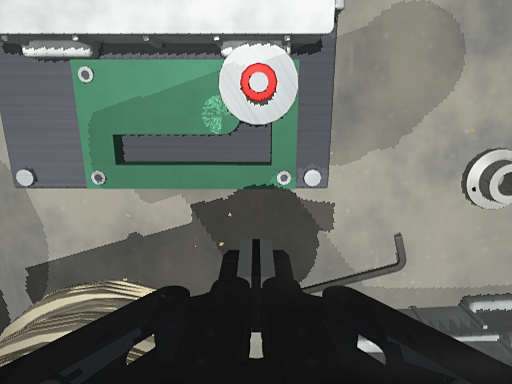

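The knob is at (259,83), at fixture (-22,-71.5). That is the closed end, with the flange flat over the lug, and the robot is clear of everything.

```bash
python3 -c "
from h import *
print(arm.job_done())"
```

```text
the job is handed in; nothing more can be done
None
```

I pushed the bolt to the slot's corner and then home to the closed end of the short leg, with its flange over the casting's lug, and handed the job in; no verdict was returned.

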